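# Check the hardness probe on its reference block

### The arm

A 6-joint arm with a two-finger parallel gripper is mounted at the origin on the work surface. World frame = base frame: x ahead of the robot, y to its left, z up, the work surface at z = 0. Lengths are in m, angles in rad, forces in N, time in s.
With the tool pointing down it reaches from about 0.25 to 0.725 m from the base axis. Payload 4 kg.
Tool frame: the origin (TCP) lies midway between the tips of the shut fingers; the grasp point (between the pads) lies 19 mm behind it; z points along the fingers, y is the line along which they close (so a half turn about z gives the same grasp; the last joint's range is limited). The gripper opens to 85 mm and grips with 20 to 120 N. Pads are 22 mm wide; open, the fingers measure 114 mm over their backs; the gripper's body (76 mm by 85 mm) begins 54 mm behind the grasp point. The pads swing forward as they close: fully open they stand 13 mm farther back than shut.
Start: joints at [-1.266, 0.241, 0.005, 1.335, 0, 1.571], TCP at [0.15, -0.477, 0.231] pointing down, gripper open.
Joint ranges: [-2.72, 2.72], [-1.05, 1.87], [-1.09, 1.28], [-1.99, 2.15], [-1.42, 1.44], [-3.14, 3.14]. Speed limits (rad/s): [2.79, 2.79, 3.14, 3.14, 3.14, 3.14].

### API

Orientations are given as a unit quaternion [x, y, z, w].
In Python, from workcell import bot gives the robot as it stands. The module is installed in compiled form; this text tells all that it offers.
- The arm moves only by the tool jog_arm, never from a script. Its argument "deltas" is a list of rows, each an object with "fingers": the opening, from 0 (shut) to 1 (fully open); "delta_pos": the shift along the tool's x, y, z normalised to -1 to 1, where 1 is 300 mm, a list of three; "yaw": the turn about the tool's z normalised to -1 to 1, where 1 is pi/4 rad. A call has 1 to 12 rows; each row is the pose to reach, as a shift and turn from the pose commanded when the call began, along the tool's axes at that moment; what a row does not reach only later rows make up. A row lasts 1/10 s, in which the tool goes at most 50 mm and 8.59 degrees, less where a joint would pass 70% of its speed; a pose out of reach is approached as far as the arm can. A call with a number of a shift or a turn outside -1 to 1 is refused whole. A call with a gripper value outside its range is refused whole. The fingers move at their own pace and stop on an object; the grip force is fixed at half the most. Time passes only in rows, so rows that repeat a pose let the fingers close. It gives the time, the measured TCP pose, the force, the opening and the grip force at its end, in the units of the state.
- bot.get_obs(): the state, without advancing time (a new reading comes with each control period).
- bot.camera(name): name is "side" or "top"; returns a dict with "image" (400x640x3 uint8, red, green, blue), "range_z" (400x640 float32, m along the optical axis (not along the pixel's ray), 0 where there is no reading), "fx", "fy", "cx", "cy" (pixels), "rvec" (rotation vector, rad) and "tvec" (3), from world to camera coordinates, as OpenCV has them. Camera axes: x right, y down, z forward; pixel columns grow to the right and rows downward; lengths in m; the calibration is good to about 2 mm. A picture is of the moment at which its call begins.
- bot.job_done(): hands the job in; it is judged then, once.
The state is a dict: "clock": time; "joint_pos": joint angles; "joint_vel": joint speeds; "tau": joint torques, N m; "eef_pos": TCP position; "tool_rot": TCP orientation; "ft_force": force on the tool from outside, world axes, zero at the start; "ft_torque": the same for the moment, N m; "grip_width": finger opening in m; "grasp_force": force on a finger pad.
Only numpy, scipy, OpenCV 4.12 (cv2) and the standard library are available. Lean on these libraries where they do the work, as an engineer would, in place of code of your own. Each camera call takes 0.05 s, during which the arm holds its last target. There are 200 camera calls.

### The job

Before the clamped bar is tested, check the hardness probe: set the round steel reference block down gently, ring side up, on the free length of the clamped flat bar, where it sits solid, and let go of it with its middle over the bar's middle line. Then draw the probe from its leaning holder and hold it upright on the block, its tip inside the black ring, pressing lightly so that the sprung tip is about halfway in (5 mm, about 7 N) and never bearing down hard. The reading is taken while you hold, so finish still gripping the probe there, and leave the oil can, insulator, S-hook and fuller where they are.

Things in the scene. Friction and masses are not known exactly. Their poses are not given: they have to be found in the camera images.
- block_center (a point): Centre (half-way up) of the reference block: a loose bright steel disc, 40 mm in diameter and 15 mm high, about 0.15 kg, lying flat on the bench at the start, ring side up. z is up, out of the ringed face.
- spot (a point): The test spot: centre of the reference block's top face, 7.5 mm above the block's centre, inside a black ring of 18 mm inner and 23 mm outer diameter.
- bar_free (a point): Middle of the free length of the clamped grey flat bar, on its top face (52 mm above the bench) and its middle line. The bar is 50 mm wide, 12 mm thick; y runs along it, away from the clamp, x across it, z up. It is free from 144 mm before this point (-y, the clamp's strap) to 125 mm beyond it (+y, its end).
- probe_grip (a point): Grip point on the axis of the loose hardness probe: black body, 24 mm square with flat sides, 110 mm long, about 0.25 kg. z runs up the probe from the tip, x and y are square to the flats. The point is 105 mm above the end of the free tip, 35 mm below the top and about 25 mm above the balance point. In its holder the top leans 25 degrees and y is level.
- probe_point (a point): End of the probe's sprung steel tip (8 mm thick, rounded end), which sticks 12 mm out of a steel nose of 16 mm diameter below the black body. When pressed it slides up into the nose; the point moves with it.
- probe_tip (a joint): How far the sprung tip is pushed into the probe, in m: 0 is out, 0.010 is the stop. Its spring gives 2 N at 0 and 1 N more for each mm.
- holder: Fixed probe holder: wooden base 120 by 90 mm, 16 mm thick, origin at the centre of its underside, z up. Its grey square sleeve leans 25 degrees towards its -x side and holds the probe with 1 mm play a side. It covers the probe up to 75 mm from the tip (30 mm below the grip point): draw the probe at least 80 mm along its own axis.
- rig: Fixed iron bench block (70 by 300 mm in x, y; 40 mm high) with the 340 mm flat bar along y on top, held by a cam-lock strap clamp. Origin: centre of the block's underside, on the bench. Strap (from y = -99 to -131 mm), cam and lever stand up to 117 mm above the bench and reach from the bar 190 mm out to +x.
- probe: The hardness probe as a whole; origin where the end of its free tip is, z up along the body.
- refblock: The reference block as a whole; origin at the centre of its underside.
- oil_can: Bystander, loose: copper oil can, 80 mm in diameter, with a spout up to 165 mm high; origin at the centre of its base.
- insulator: Bystander, loose: brown glazed ceramic insulator knob, 38 mm in diameter and 41 mm high, standing; origin at the centre of its base.
- s_hook: Bystander, loose: iron S-hook of 8 mm rod, about 32 by 76 mm, lying flat; origin at its middle, on the bench.
- fuller: Bystander, loose: steel hand fuller, about 130 mm long and 22 mm thick (34 mm wide at its rounded nose), lying; origin under its middle, on the bench.
Things that resemble listed ones, but are neither listed nor needed, are in the scene too. Leave any red look-alike of the holder alone. Leave any blue or red look-alike of the probe alone.

How it is judged:
On the way, in this order (a step that is already met when the one before it is completed fails the run):
1. the reference block rests flat on the free length of the bar and is let go (x of block_center in the frame of bar_free between -0.012 and 0.012 m and y of block_center in the frame of bar_free between -0.12 and 0.12 m and z of block_center in the frame of bar_free between 0.004 and 0.011 m and angle between block_center's own z axis and vertical below 0.06 rad and contact force between the fingers and refblock below 0.2 N and contact force between refblock and rig above 0.5 N and linear speed of refblock below 0.02 m/s), for 0.2 s.
2. the probe is drawn clear of its holder (distance between probe and holder above 0.115 m and contact force between probe and holder below 0.1 N and contact force between the fingers and probe above 1 N), for 0.1 s.
At the end, for the whole second after the job is handed in: Block flat on the bar, untouched: within 120 mm of bar_free along and 12 mm across. Probe gripped and still, upright within 0.12 rad, tip within 8 mm of the spot's centre, pushed in 2 to 8.5 mm, pressing 3 to 14 N (x of block_center in the frame of bar_free between -0.012 and 0.012 m and y of block_center in the frame of bar_free between -0.12 and 0.12 m and z of block_center in the frame of bar_free between 0.004 and 0.011 m and angle between block_center's own z axis and vertical below 0.06 rad and contact force between the fingers and refblock below 0.2 N and contact force between refblock and rig above 1 N and horizontal distance between probe_point and spot below 0.008 m and angle between probe_grip's own z axis and vertical below 0.12 rad and value of joint probe_tip between 0.002 and 0.0085 m and contact force between probe and refblock between 3 and 14 N and contact force between the fingers and probe above 2 N and linear speed of probe below 0.02 m/s); the arm keeps its last pose, push and grip.
It fails at once if the probe bears down hard on the block (over 25 N) (contact force between probe and refblock above 25 N).
It fails at once if the reference block is dropped or thrown (moving faster than 0.45 m/s out of the fingers) (contact force between the fingers and refblock below 0.05 N and linear speed of refblock above 0.45 m/s).
It fails at once if a bystander is moved more than 20 mm (distance of any of oil_can, insulator, s_hook, fuller from where it was at the start of the episode above 0.02 m).
It also fails if it takes over 54 s, if anything falls off the work surface, if the arm or the gripper's body presses on something with over 40 N, if the wrist force passes 120 N, or if a joint passes its speed limit or range.

## Working session

There is one attempt and no reset: what is moved stays moved. The work goes in short steps, Python scripts to look and compute and a tool call to move; the robot and the scene stay as the last step left them, time stands still between calls to the robot, and variables do not carry over. Pictures are saved under pics/ and viewed, at most 10 in all, crops included, and the job is handed in when it is done.

Besides the shell and the picture viewer there is one more tool, called after "Request:" by a JSON object that holds its "fn" and its "kwargs", one argument or row to a line. jog_arm: Moves the arm, as the interface text tells. Scaled input: -1 to 1 covers 300 mm each way for a shift and pi/4 rad each way for a turn. Its arguments: {"type":"object","properties":{"deltas":{"type":"array","items":{"type":"object","properties":{"fingers":{"type":"number"},"delta_pos":{"type":"array","items":{"type":"number"}},"yaw":{"type":"number"}}}}},"required":["deltas"]}

```bash
mkdir -p pics; cat > h.py <<'E'
import numpy as np, cv2
from workcell import bot
from scipy.spatial.transform import Rotation as R
def cap(name):
    c=bot.camera(name); np.savez(''+name+'.npz',**c); return c
def ld(name): return dict(np.load(''+name+'.npz'))
def pts(c):
    z=c['range_z'].astype(float); v,u=np.mgrid[:z.shape[0],:z.shape[1]]
    p=np.stack([(u-c['cx'])/c['fx']*z,(v-c['cy'])/c['fy']*z,z],-1)
    Rm=cv2.Rodrigues(c['rvec'].astype(float))[0]
    w=(p-c['tvec'].ravel())@Rm
    w[z==0]=np.nan
    return w
def save(n,im): cv2.imwrite('pics/'+n,im[...,::-1])
E
python3 - <<'E'
from h import *
for n in('side','top'):
    c=cap(n); save(n+'0.png',c['image'])
    print(n,c['fx'],c['cx'],c['cy'],c['rvec'].ravel(),c['tvec'].ravel())
o=bot.get_obs(); print(o['eef_pos'],o['tool_rot'],o['clock'],o['ft_force'])
E
```

```text
side 499.3708804410655 324.4720292441849 197.77002089937778 [ 2.11838667 -0.26716318  0.11994829] [-0.49652764  0.15099445  1.12194426]
top 443.3026420093811 324.80104891568 193.07900610266952 [ 2.18347515 -2.16824227  0.11688281] [-0.03694369  0.53102411  1.16474432]
[ 0.14988012 -0.47642265  0.23050376] [ 9.88412102e-01  1.51791509e-01 -1.31887533e-04 -9.15022825e-04] 0.1 [ 0.29454599  0.07457444 -1.09945392]
```

View pics/top0.png

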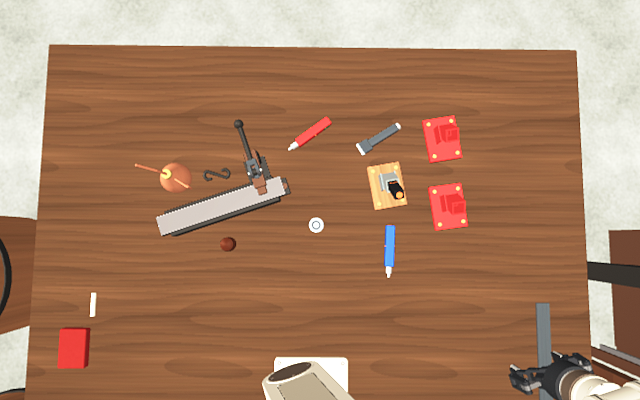

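View pics/side0.png

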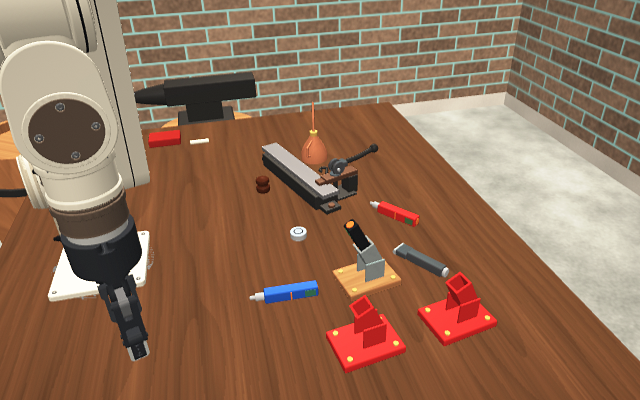

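The top view shows the block with its ring at (316,225) and the grey bar running from (160,225) to (285,185), with the clamp at its right end. The wooden holder is at (387,186) with the black probe top at (397,190). The look-alikes are red holders at (441,138) and (448,207), a blue probe at (390,250) and a red probe at (310,133). The side view agrees, and only the wooden holder has a grey sleeve and a black probe.

```bash
cat > m.py <<'E'
from h import *
c=ld('top'); w=pts(c); im=c['image'].astype(int)
def box(u0,u1,v0,v1): 
    m=np.zeros(w.shape[:2],bool); m[v0:v1,u0:u1]=1; return m
z=w[...,2]
m=box(302,330,212,240)&(z>.009); p=w[m]; print('block',np.median(p,0),(p.min(0)+p.max(0))/2,m.sum())
# bar top
m=box(150,262,175,245)&(z>.047)&(z<.057); p=w[m][:,:2]
r=cv2.minAreaRect(p.astype(np.float32)*1000); print('bar',r,np.nanmedian(w[m][:,2])); print(cv2.boxPoints(r).round())
b=np.float32(cv2.boxPoints(r))
m=box(360,415,155,215)&(z>.01)&(z<.024); r=cv2.minAreaRect(w[m][:,:2].astype(np.float32)*1000); print('holder',r); print(cv2.boxPoints(r).round())
for n in('top','side'):
    c2=ld(n);w2=pts(c2);i2=c2['image'].astype(int)
    bb=(365,420,160,215) if n=='top' else (335,380,210,260)
    m=np.zeros(w2.shape[:2],bool); m[bb[2]:bb[3],bb[0]:bb[1]]=1
    m&=(w2[...,2]>.06)&(i2.max(-1)<70)
    p=w2[m]; print(n,'black',m.sum(),p.mean(0),p.min(0),p.max(0))
    # highest
    q=p[p[:,2]>p[:,2].max()-.012]; print(' top',q.mean(0))
for n,bb in dict(ins=(215,240,232,255)).items():
    m=box(*bb)&(z>.02); print(n,w[m].mean(0))
i=c['image'][140:240,340:440]; a=cv2.resize(i,None,fx=4,fy=4,interpolation=2)
s=ld('side')['image'][205:305,320:420]; save('crop1.png',np.hstack([a,cv2.resize(s,None,fx=4,fy=4,interpolation=2)]))
E
python3 m.py
```

```text
block [ 0.44583754 -0.0100514   0.01457688] [ 0.44593713 -0.00879491  0.01552038] 165
bar ((532.4945678710938, 285.6024475097656), (153.54478454589844, 279.5745544433594), 18.801027297973633) 0.051282740480583566
[[415. 393.]
 [505. 129.]
 [650. 178.]
 [560. 443.]]
holder ((571.3068237304688, -197.15313720703125), (157.11090087890625, 93.31668853759766), 12.674786567687988)
[[ 484. -169.]
 [ 505. -260.]
 [ 658. -225.]
 [ 638. -134.]]
top black 125 [ 0.53202794 -0.20180203  0.1410485 ] [ 0.50788052 -0.22014377  0.09674156] [ 0.55641493 -0.19087242  0.16405446]
 top [ 0.52168116 -0.20391437  0.15794642]
side black 332 [ 0.52697911 -0.21749885  0.13373141] [ 0.50257622 -0.22526804  0.09705552] [ 0.55211838 -0.19752653  0.1645947 ]
 top [ 0.51696516 -0.21638858  0.15808691]
ins [0.39317605 0.22386824 0.03772072]
```

View pics/crop1.png

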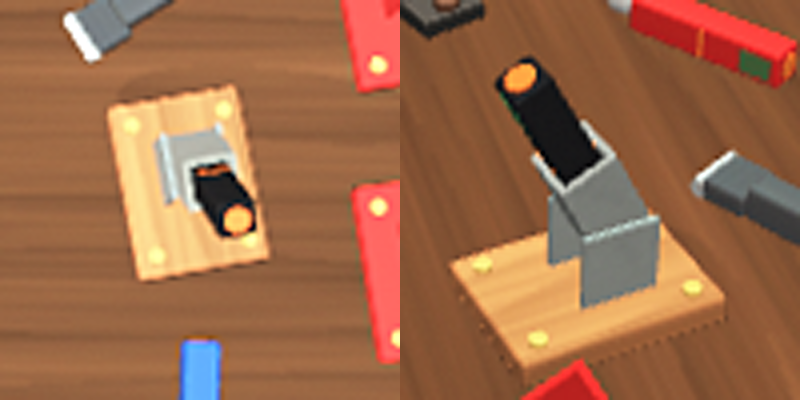

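The crop confirms it: wooden base, grey sleeve, black probe with an orange top cap, and no red or blue on it. The base corners in the crop are (108,103), (237,86), (268,260) and (140,280). The sleeve leans down-right, which is roughly world -x.

```bash
cat >> h.py <<'E'
def ray(c,uv,z):
    uv=np.atleast_2d(uv).astype(float)
    Rm=cv2.Rodrigues(c['rvec'].astype(float))[0]; t=c['tvec'].ravel()
    d=np.c_[(uv[:,0]-c['cx'])/c['fx'],(uv[:,1]-c['cy'])/c['fy'],np.ones(len(uv))]@Rm
    o=-Rm.T@t; s=(z-o[2])/d[:,2]; return o+d*s[:,None]
E
python3 - <<'E'
from h import *
c=ld('top'); im=c['image'].astype(int)
cr=np.array([[108,103],[237,86],[268,260],[140,280]])/4+[340,140]-.4
P=ray(c,cr,.016); print('holder',P.round(4)[:,:2],P.mean(0)); d=(P[0]+P[1]-P[2]-P[3])[:2]; print('hx ang',np.degrees(np.arctan2(d[1],d[0])), [np.linalg.norm(P[i]-P[(i+1)%4]).round(3) for i in range(4)])
# block ring/disc
g=im.min(-1); m=np.zeros(g.shape,bool); m[212:240,302:330]=1
m&=((im.max(-1)-im.min(-1))<40); v,u=np.nonzero(m); print('block px',u.mean(),v.mean(),len(u),ray(c,[(u.min()+u.max())/2,(v.min()+v.max())/2],.012),ray(c,[u.mean(),v.mean()],.012))
# bar light-grey top
m=np.zeros(g.shape,np.uint8); m[170:245,150:250]=1
m&=(((im.max(-1)-im.min(-1))<25)&(im.mean(-1)>110)).astype(np.uint8)
v,u=np.nonzero(m); Q=ray(c,np.c_[u,v],.052)
r=cv2.minAreaRect(Q[:,:2].astype(np.float32)*1000); print('bar',r,cv2.boxPoints(r).round(1).tolist())
# orange cap
for n,bb in(('top',(388,410,180,205)),('side',(340,362,215,235))):
    C=ld(n); i=C['image'].astype(int); m=(i[...,0]>180)&(i[...,1]<190)&(i[...,2]<110); k=np.zeros_like(m); k[bb[2]:bb[3],bb[0]:bb[1]]=1
    v,u=np.nonzero(m&k); print(n,u.mean(),v.mean(),len(u),np.nanmedian(pts(C)[m&k],0))
E
```

```text
holder [[ 0.6091 -0.1469]
 [ 0.6216 -0.2351]
 [ 0.5026 -0.255 ]
 [ 0.4884 -0.1682]] [ 0.55543361 -0.20130588  0.016     ]
hx ang 9.742961052419147 [np.float64(0.089), np.float64(0.121), np.float64(0.088), np.float64(0.123)]
block px 315.9095744680851 224.5212765957447 188 [[ 0.4472637  -0.01015663  0.012     ]] [[ 0.44720475 -0.00991308  0.012     ]]
bar ((486.4280090332031, 270.0760803222656), (84.82369995117188, 277.5924377441406), 28.23645782470703) [[383.3999938964844, 372.29998779296875], [514.7000122070312, 127.69999694824219], [589.5, 167.89999389648438], [458.1000061035156, 412.3999938964844]]
top 400.23636363636365 192.56363636363636 55 [ 0.52195538 -0.21684889  0.11228259]
side 349.51162790697674 224.06976744186048 43 [ 0.51200796 -0.21026127  0.15993692]
```

```bash
python3 - <<'E'
from h import *
c=ld('top'); print('cap via top',ray(c,[400.2,192.6],.160))
save('crop2.png',cv2.resize(c['image'][165:250,140:300],None,fx=5,fy=5,interpolation=2))
E
```

```text
cap via top [[ 0.52064372 -0.21196736  0.16      ]]
```

View pics/crop2.png

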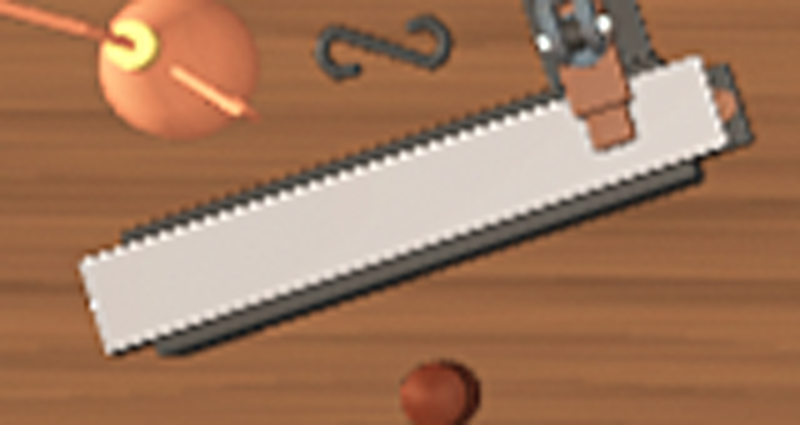

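The bar corners in the crop are (82,262) and (110,353) at the free end, and (698,58) and (726,145) at the clamp end. The strap is at x≈600 and the insulator at (440,395).

```bash
cat >> h.py <<'E'
def plan(target,xang=None,obs=None):
    "target TCP world, xang = wanted world angle (deg) of tool x"
    o=obs or bot.get_obs(); M=R.from_quat(o['tool_rot']).as_matrix()
    d=M.T@(np.array(target)-o['eef_pos'])/.3
    a=np.degrees(np.arctan2(M[1,0],M[0,0])); y=0 if xang is None else -((xang-a+180)%360-180)/45
    print('pos',o['eef_pos'].round(4),'xang',round(a,2),'-> delta',d.round(4),'yaw',round(y,3)); return d
E
python3 - <<'E'
from h import *
c=ld('top')
cr=np.array([[82,262],[110,353],[726,145],[698,58]])/5+[140,165]-.4
P=ray(c,cr,.052)[:,:2]; e=(P[0]+P[1])/2; q=(P[2]+P[3])/2; d=(e-q)/np.linalg.norm(e-q)
ctr=P.mean(0); bf=ctr+d*.045
print(P.round(4),'len',np.linalg.norm(e-q),'wid',np.linalg.norm(P[0]-P[1]),np.linalg.norm(P[2]-P[3]),'dir',d,np.degrees(np.arctan2(d[1],d[0])),'bf',bf)
plan([.4470,-.0100,.10])
plan([.4470,-.0100,.003])
E
```

```text
[[0.4629 0.4062]
 [0.4158 0.3897]
 [0.5266 0.072 ]
 [0.5725 0.0875]] len 0.3367330466748972 wid 0.049889935133511136 0.048473437012270706 dir [-0.32735143  0.94490266] 109.10809679372228 bf [0.47970043 0.2813495 ]
pos [ 0.1499 -0.4764  0.2305] xang 17.46 -> delta [ 1.4113 -1.1851  0.4372] yaw 0
pos [ 0.1499 -0.4764  0.2305] xang 17.46 -> delta [ 1.4113 -1.1845  0.7606] yaw 0
```

Request:
{"fn": "jog_arm", "kwargs": {
  "deltas": [
    {"delta_pos": [0.7, -0.59, 0], "yaw": 0, "fingers": 1},
    {"delta_pos": [0.7, -0.59, 0], "yaw": 0, "fingers": 1},
    {"delta_pos": [0.7, -0.59, 0], "yaw": 0, "fingers": 1},
    {"delta_pos": [0.7, -0.59, 0], "yaw": 0, "fingers": 1},
    {"delta_pos": [0.7, -0.59, 0], "yaw": 0, "fingers": 1},
    {"delta_pos": [0.7, -0.59, 0], "yaw": 0, "fingers": 1}
  ]
}}

```text
clock: 0.7
eef_pos: [0.298, -0.242, 0.2311]
tool_rot: [0.988, 0.153, 0.0, -0.001]
ft_force: [0.0, -0.5, -0.1]
grip_width: 0.0854
grasp_force: 0.0
```

Request:
{"fn": "jog_arm", "kwargs": {
  "deltas": [
    {"delta_pos": [0.71, -0.595, 0.0], "yaw": 0, "fingers": 1},
    {"delta_pos": [0.71, -0.595, 0.0], "yaw": 0, "fingers": 1},
    {"delta_pos": [0.71, -0.595, 0.0], "yaw": 0, "fingers": 1},
    {"delta_pos": [0.71, -0.595, 0.2], "yaw": 0, "fingers": 1},
    {"delta_pos": [0.71, -0.595, 0.44], "yaw": 0, "fingers": 1},
    {"delta_pos": [0.71, -0.595, 0.44], "yaw": 0, "fingers": 1},
    {"delta_pos": [0.71, -0.595, 0.44], "yaw": 0, "fingers": 1},
    {"delta_pos": [0.71, -0.595, 0.44], "yaw": 0, "fingers": 1}
  ]
}}

```text
clock: 1.5
eef_pos: [0.4442, -0.0088, 0.0949]
tool_rot: [0.988, 0.154, -0.004, -0.001]
ft_force: [-0.7, -0.5, 0.2]
grip_width: 0.0856
grasp_force: 0.0
```

```bash
python3 - <<'E'
from h import *
plan([.4470,-.0100,.003]); print(bot.get_obs()['clock'])
c=cap('side'); save('a.png',cv2.resize(c['image'][150:270,220:380],None,fx=5,fy=5,interpolation=2))
E
```

```text
pos [ 0.4442 -0.0088  0.0949] xang 17.69 -> delta [0.0103 0.0078 0.3063] yaw 0
1.5
```

View pics/a.png

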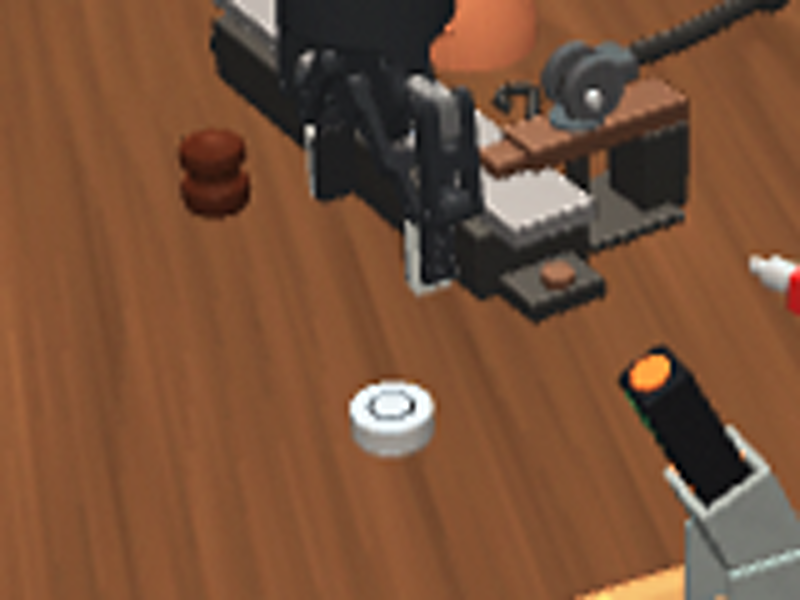

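The gripper hangs above the block, which is at crop (392,407), with the open fingers on either side of it. I'll check the block position from the side camera.

```bash
python3 - <<'E'
from h import *
c=ld('side'); print(ray(c,[392/5+220-.4,406/5+150-.4],.015)); w=pts(c)
print('bar_free check side z', w[170:200,270:320].reshape(-1,3)[::97].round(3)[:4])
print('cap',ray(c,[349.5,224.1],.16))
E
```

```text
[[ 0.44454377 -0.00801859  0.015     ]]
bar_free check side z [[ 0.426  0.324  0.006]
 [ 0.559  0.289  0.001]
 [ 0.476 -0.07   0.202]
 [ 0.468 -0.075  0.201]]
cap [[ 0.51254861 -0.21082621  0.16      ]]
```

Request:
{"fn": "jog_arm", "kwargs": {
  "deltas": [
    {"delta_pos": [0.006, 0.004, 0.15], "yaw": 0, "fingers": 1},
    {"delta_pos": [0.006, 0.004, 0.25], "yaw": 0, "fingers": 1},
    {"delta_pos": [0.006, 0.004, 0.31], "yaw": 0, "fingers": 1},
    {"delta_pos": [0.006, 0.004, 0.32], "yaw": 0, "fingers": 1},
    {"delta_pos": [0.006, 0.004, 0.32], "yaw": 0, "fingers": 1}
  ]
}}

```text
clock: 2.05
eef_pos: [0.4494, -0.0123, 0.0043]
tool_rot: [0.989, 0.151, 0.0, 0.0]
ft_force: [0.2, 0.6, -0.5]
grip_width: 0.0851
grasp_force: 0.0
```

Request:
{"fn": "jog_arm", "kwargs": {
  "deltas": [
    {"delta_pos": [0, 0, 0], "yaw": 0, "fingers": 0.3},
    {"delta_pos": [0, 0, 0], "yaw": 0, "fingers": 0.3},
    {"delta_pos": [0, 0, 0], "yaw": 0, "fingers": 0.3},
    {"delta_pos": [0, 0, 0], "yaw": 0, "fingers": 0.3},
    {"delta_pos": [0, 0, 0], "yaw": 0, "fingers": 0.3},
    {"delta_pos": [0, 0, 0], "yaw": 0, "fingers": 0.3}
  ]
}}

```text
clock: 2.65
eef_pos: [0.4498, -0.0112, 0.0048]
tool_rot: [0.988, 0.152, 0.001, -0.0]
ft_force: [-2.4, 0.9, 9.6]
grip_width: 0.0372
grasp_force: 59.0
```

```bash
python3 - <<'E'
from h import *
c=cap('side'); d=cap('top'); save('b.png',np.hstack([cv2.resize(c['image'][180:260,250:350],(500,400),interpolation=2),cv2.resize(d['image'][190:262,285:339],(300,400),interpolation=2)]))
E
```

```text
(no output)
```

View pics/b.png

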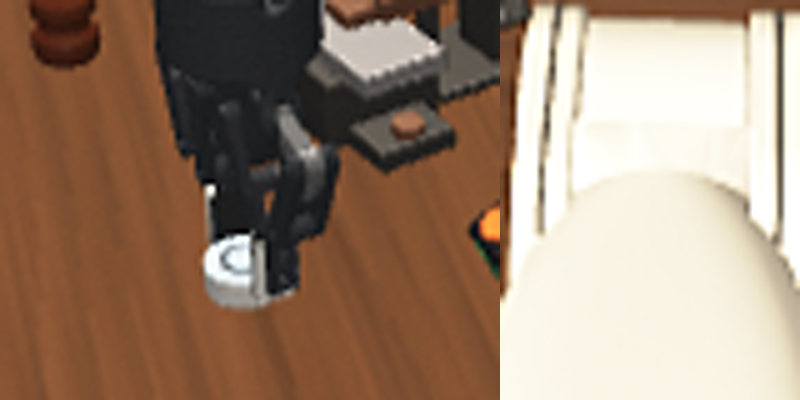

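The side view shows the disc between the pads, its centre about 4 mm off the tool axis towards -x. The grip is sound, so I'll lift.

Request:
{"fn": "jog_arm", "kwargs": {
  "deltas": [
    {"delta_pos": [0, 0, -0.03], "yaw": 0, "fingers": 0.3},
    {"delta_pos": [0, 0, -0.1], "yaw": 0, "fingers": 0.3},
    {"delta_pos": [0, 0, -0.25], "yaw": 0, "fingers": 0.3},
    {"delta_pos": [0, 0, -0.4], "yaw": 0, "fingers": 0.3},
    {"delta_pos": [0, 0, -0.55], "yaw": 0, "fingers": 0.3},
    {"delta_pos": [0, 0, -0.6], "yaw": 0, "fingers": 0.3},
    {"delta_pos": [0, 0, -0.6], "yaw": 0, "fingers": 0.3},
    {"delta_pos": [0, 0, -0.6], "yaw": 0, "fingers": 0.3}
  ]
}}

```text
clock: 3.55
eef_pos: [0.4484, -0.0115, 0.1829]
tool_rot: [0.988, 0.152, -0.0, 0.0]
ft_force: [0.3, 0.4, -2.1]
grip_width: 0.0373
grasp_force: 60.5
```

```bash
python3 - <<'E'
from h import *
plan([.487,.2705,.185]); plan([.487,.2705,.058]);
c=cap('side'); i=c['image']; save('c.png',cv2.resize(i[100:240,220:340],(600,700),interpolation=2)[:600])
E
```

```text
pos [ 0.4484 -0.0115  0.1829] xang 17.46 -> delta [ 0.4049 -0.8581 -0.0072] yaw 0
pos [ 0.4484 -0.0115  0.1829] xang 17.46 -> delta [ 0.4051 -0.8581  0.4162] yaw 0
```

View pics/c.png

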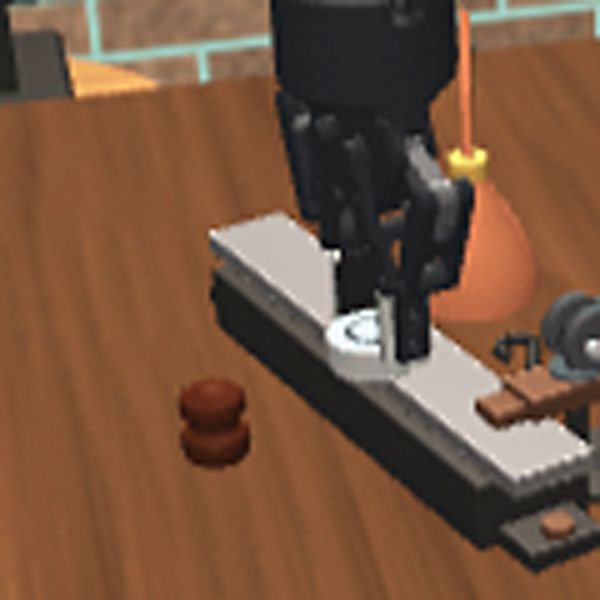

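The block hangs level in the fingers at (365,340). Next I'll carry it over the bar.

Request:
{"fn": "jog_arm", "kwargs": {
  "deltas": [
    {"delta_pos": [0.07, -0.15, 0], "yaw": 0, "fingers": 0.3},
    {"delta_pos": [0.14, -0.3, 0], "yaw": 0, "fingers": 0.3},
    {"delta_pos": [0.21, -0.45, 0], "yaw": 0, "fingers": 0.3},
    {"delta_pos": [0.28, -0.6, 0], "yaw": 0, "fingers": 0.3},
    {"delta_pos": [0.35, -0.74, 0], "yaw": 0, "fingers": 0.3},
    {"delta_pos": [0.4, -0.84, 0], "yaw": 0, "fingers": 0.3},
    {"delta_pos": [0.405, -0.858, 0.1], "yaw": 0, "fingers": 0.3},
    {"delta_pos": [0.405, -0.858, 0.2], "yaw": 0, "fingers": 0.3},
    {"delta_pos": [0.405, -0.858, 0.3], "yaw": 0, "fingers": 0.3},
    {"delta_pos": [0.405, -0.858, 0.37], "yaw": 0, "fingers": 0.3},
    {"delta_pos": [0.405, -0.858, 0.39], "yaw": 0, "fingers": 0.3},
    {"delta_pos": [0.405, -0.858, 0.39], "yaw": 0, "fingers": 0.3}
  ]
}}

```text
clock: 4.8
eef_pos: [0.5062, 0.2134, 0.0628]
tool_rot: [0.982, 0.188, -0.009, -0.018]
ft_force: [-1.3, 0.2, -1.0]
grip_width: 0.0372
grasp_force: 60.7
```

```bash
python3 - <<'E'
from h import *
plan([.487,.2705,.0575])
c=cap('side'); i=c['image']; save('d.png',cv2.resize(i[120:220,230:350],(720,600),interpolation=2))
E
```

```text
pos [0.5062 0.2134 0.0628] xang 21.71 -> delta [ 0.0111 -0.1998  0.0253] yaw 0
```

View pics/d.png

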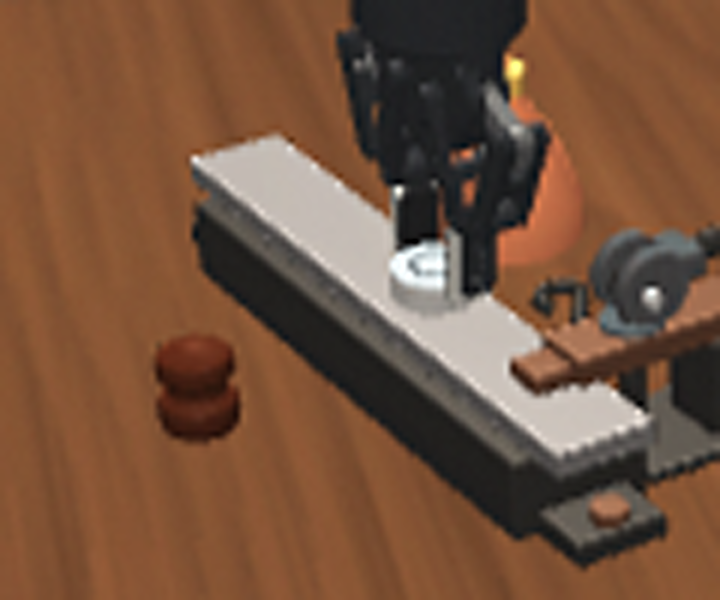

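The block is above the bar at (430,275), but the move stopped short. I'll hold for one row and read the pose.

Request:
{"fn": "jog_arm", "kwargs": {
  "deltas": [
    {"delta_pos": [0, 0, 0], "yaw": 0, "fingers": 0.3},
    {"delta_pos": [0, 0, 0], "yaw": 0, "fingers": 0.3}
  ]
}}

```text
clock: 5.05
eef_pos: [0.5102, 0.2148, 0.0679]
tool_rot: [0.982, 0.188, -0.004, -0.019]
ft_force: [0.4, 0.2, -1.3]
grip_width: 0.0375
grasp_force: 60.7
```

```bash
python3 - <<'E'
from h import *
o=bot.get_obs(); print(o['joint_pos'].round(3) if hasattr(o['joint_pos'],'round') else o['joint_pos'])
plan([.487,.2705,.0575],17.5)
E
```

```text
[ 0.378  0.467 -0.115  0.989  0.038  3.141]
pos [0.5102 0.2148 0.0679] xang 21.7 -> delta [-0.0031 -0.1995  0.0424] yaw 0.093
```

Joint 6 is at its range limit (3.141). I'll yaw it back, with the block raised, while moving on.

Request:
{"fn": "jog_arm", "kwargs": {
  "deltas": [
    {"delta_pos": [0, -0.02, -0.1], "yaw": -0.15, "fingers": 0.3},
    {"delta_pos": [0, -0.05, -0.1], "yaw": -0.3, "fingers": 0.3},
    {"delta_pos": [0, -0.1, -0.1], "yaw": -0.45, "fingers": 0.3},
    {"delta_pos": [0, -0.15, -0.1], "yaw": -0.6, "fingers": 0.3},
    {"delta_pos": [0, -0.18, -0.1], "yaw": -0.75, "fingers": 0.3},
    {"delta_pos": [0, -0.2, -0.1], "yaw": -0.9, "fingers": 0.3},
    {"delta_pos": [0, -0.2, -0.1], "yaw": -1, "fingers": 0.3},
    {"delta_pos": [0, -0.2, -0.1], "yaw": -1, "fingers": 0.3},
    {"delta_pos": [0, -0.2, -0.1], "yaw": -1, "fingers": 0.3}
  ]
}}

```text
clock: 5.95
eef_pos: [0.4884, 0.2694, 0.1004]
tool_rot: [0.836, 0.549, 0.004, -0.019]
ft_force: [-0.5, 0.1, -1.7]
grip_width: 0.0371
grasp_force: 60.7
```

```bash
python3 - <<'E'
from h import *
o=bot.get_obs(); print(np.round(o['joint_pos'],3)); M=R.from_quat(o['tool_rot']).as_matrix(); print('tilt',M[:,2].round(3))
bx=M[:2,0]*-.0038; print('block now',o['eef_pos'][:2]+bx)
t=np.array([.483,.272])-bx
plan([*t,.0575])
E
```

```text
[ 0.483  0.439 -0.066  1.062  0.038  2.463]
tilt [-0.014  0.036 -0.999]
block now [0.4868955  0.26592879]
pos [0.4884 0.2694 0.1004] xang 66.57 -> delta [ 0.0095 -0.0161  0.144 ] yaw 0
```

Request:
{"fn": "jog_arm", "kwargs": {
  "deltas": [
    {"delta_pos": [0.009, -0.016, 0.05], "yaw": 0, "fingers": 0.3},
    {"delta_pos": [0.009, -0.016, 0.1], "yaw": 0, "fingers": 0.3},
    {"delta_pos": [0.009, -0.016, 0.13], "yaw": 0, "fingers": 0.3},
    {"delta_pos": [0.009, -0.016, 0.14], "yaw": 0, "fingers": 0.3},
    {"delta_pos": [0.009, -0.016, 0.14], "yaw": 0, "fingers": 0.3},
    {"delta_pos": [0.009, -0.016, 0.14], "yaw": 0, "fingers": 0.3}
  ]
}}

```text
clock: 6.55
eef_pos: [0.4846, 0.2753, 0.0584]
tool_rot: [0.835, 0.549, 0.004, -0.019]
ft_force: [-0.1, 0.1, -2.0]
grip_width: 0.0368
grasp_force: 60.7
```

```bash
python3 - <<'E'
from h import *
plan([.485,.275,.0575])
c=cap('side'); i=c['image']; save('e.png',cv2.resize(i[120:220,230:350],(720,600),interpolation=2))
E
```

```text
pos [0.4846 0.2753 0.0584] xang 66.64 -> delta [-0.0004  0.0018  0.0028] yaw 0
```

View pics/e.png

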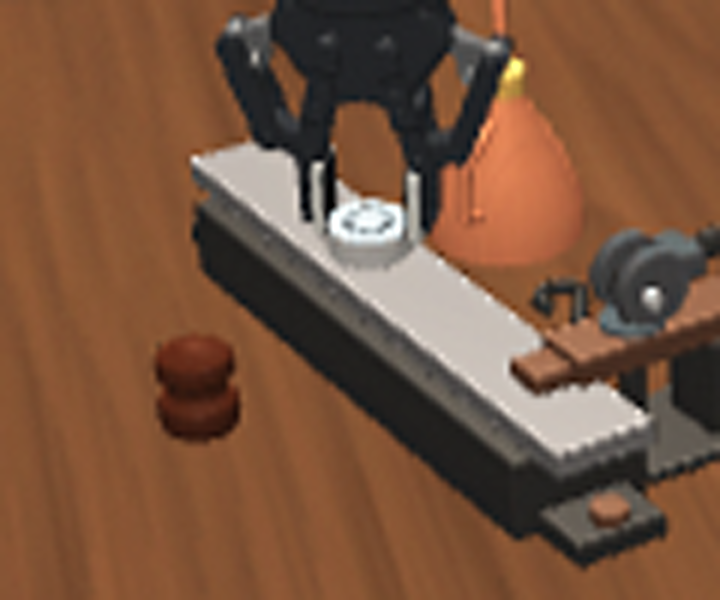

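The disc, top centre (368,220), is just over the bar. The bar's corners in the crop are (192,163), (280,140), (648,420) and (548,462). I'll check centring in this camera alone.

```bash
python3 - <<'E'
from h import *
c=ld('side'); f=lambda a:np.array(a)/6+[230,120]-.42
print(ray(c,f([[368,220]]),.068)[:, :2])
P=ray(c,f([[192,163],[280,140],[648,420],[548,460]]),.052)[:,:2];print(P.round(4), np.linalg.norm(P[0]-P[1]),np.linalg.norm(P[2]-P[3]))
m0=(P[0]+P[1])/2;m1=(P[2]+P[3])/2;d=(m0-m1)/np.linalg.norm(m0-m1);print(np.degrees(np.arctan2(d[1],d[0])),np.linalg.norm(m0-m1))
b=ray(c,f([[368,220]]),.068)[0,:2]; n=np.array([d[1],-d[0]]); print('across(+x rig)',(b-m0)@n,'from end',(m0-b)@d)
E
```

```text
[[0.48273008 0.27488424]]
[[0.414  0.3904]
 [0.4605 0.4041]
 [0.569  0.0907]
 [0.5205 0.0708]] 0.04852986559982949 0.05246080271589351
108.76360892204363 0.33426534520319473
across(+x rig) 0.0037071498674789358 from end 0.13049996397415842
```

Request:
{"fn": "jog_arm", "kwargs": {
  "deltas": [
    {"delta_pos": [-0.007, -0.007, 0.002], "yaw": 0, "fingers": 0.3},
    {"delta_pos": [-0.007, -0.007, 0.004], "yaw": 0, "fingers": 0.3},
    {"delta_pos": [-0.007, -0.007, 0.004], "yaw": 0, "fingers": 0.3}
  ]
}}

```text
clock: 6.9
eef_pos: [0.4815, 0.2743, 0.0574]
tool_rot: [0.835, 0.55, 0.004, -0.019]
ft_force: [-0.6, -0.6, 3.3]
grip_width: 0.0369
grasp_force: 61.2
```

Request:
{"fn": "jog_arm", "kwargs": {
  "deltas": [
    {"delta_pos": [0, 0, 0], "yaw": 0, "fingers": 0.5},
    {"delta_pos": [0, 0, 0], "yaw": 0, "fingers": 0.7},
    {"delta_pos": [0, 0, 0], "yaw": 0, "fingers": 0.8},
    {"delta_pos": [0, 0, 0], "yaw": 0, "fingers": 0.8},
    {"delta_pos": [0, 0, 0], "yaw": 0, "fingers": 0.8},
    {"delta_pos": [0, 0, -0.05], "yaw": 0, "fingers": 0.8},
    {"delta_pos": [0, 0, -0.15], "yaw": 0, "fingers": 0.8},
    {"delta_pos": [0, 0, -0.3], "yaw": 0, "fingers": 0.8},
    {"delta_pos": [0, 0, -0.45], "yaw": 0, "fingers": 0.8},
    {"delta_pos": [0, 0, -0.6], "yaw": 0, "fingers": 0.8},
    {"delta_pos": [0, 0, -0.65], "yaw": 0, "fingers": 0.8},
    {"delta_pos": [0, 0, -0.65], "yaw": 0, "fingers": 0.8}
  ]
}}

```text
clock: 8.1
eef_pos: [0.4859, 0.2681, 0.255]
tool_rot: [0.835, 0.55, 0.007, -0.018]
ft_force: [0.4, -0.5, -1.0]
grip_width: 0.0686
grasp_force: 0.0
```

```bash
python3 - <<'E'
from h import *
c=cap('side'); i=c['image']; save('f.png',cv2.resize(i[120:220,230:350],(720,600),interpolation=2))
cap('top'); 
w=pts(c); z=w[...,2]; m=np.zeros(z.shape,bool); m[140:180,275:310]=1
m&=(z>.063)&(z<.072); print('block top pts',m.sum(),np.nanmean(w[m],0))
o=bot.get_obs(); print(np.round(o['joint_pos'],2)); plan([.523,-.208,.26],189.7)
E
```

```text
block top pts 110 [0.48844034 0.27677746 0.06799432]
[0.48 0.34 0.19 1.42 0.04 2.46]
pos [0.4839 0.2671 0.2507] xang 66.67 -> delta [-1.4014  0.7447 -0.0877] yaw -2.734
```

View pics/f.png

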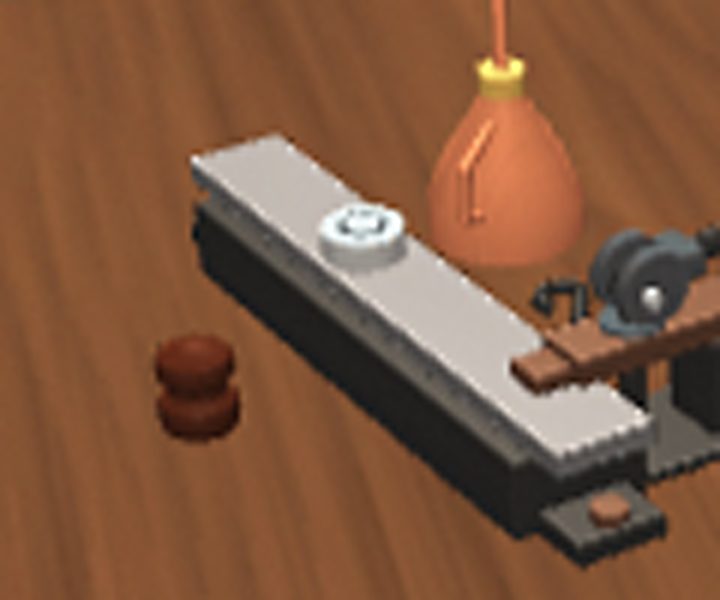

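The block sits flat near the bar's middle line, with its ring at (362,227). Next is the probe. I'll yaw towards 189.7° (half-turn grasp) to stay clear of the joint 6 limit.

Request:
{"fn": "jog_arm", "kwargs": {
  "deltas": [
    {"delta_pos": [-0.15, 0.08, 0], "yaw": -0.19, "fingers": 0.6},
    {"delta_pos": [-0.3, 0.16, 0], "yaw": -0.38, "fingers": 0.6},
    {"delta_pos": [-0.45, 0.24, 0], "yaw": -0.57, "fingers": 0.6},
    {"delta_pos": [-0.6, 0.32, 0], "yaw": -0.76, "fingers": 0.6},
    {"delta_pos": [-0.7, 0.37, 0], "yaw": -0.95, "fingers": 0.6},
    {"delta_pos": [-0.7, 0.37, 0], "yaw": -1, "fingers": 0.6},
    {"delta_pos": [-0.7, 0.37, 0], "yaw": -1, "fingers": 0.6}
  ]
}}

```text
clock: 8.9
eef_pos: [0.5016, 0.0287, 0.2404]
tool_rot: [0.563, 0.826, 0.009, -0.018]
ft_force: [0.2, 0.2, 0.2]
grip_width: 0.0512
grasp_force: 0.0
```

```bash
python3 - <<'E'
from h import *
c=ld('side'); t=ld('top')
print('spot side',ray(c,[362/6+230-.42,227/6+120-.42],.067))
plan([.523,-.208,.25],189.7)
E
```

```text
spot side [[0.47902791 0.27059055 0.067     ]]
pos [0.5016 0.0287 0.2404] xang 111.44 -> delta [-0.7584 -0.2225 -0.0608] yaw -1.739
```

Request:
{"fn": "jog_arm", "kwargs": {
  "deltas": [
    {"delta_pos": [-0.15, -0.04, -0.05], "yaw": -0.19, "fingers": 0.6},
    {"delta_pos": [-0.3, -0.08, -0.05], "yaw": -0.38, "fingers": 0.6},
    {"delta_pos": [-0.45, -0.13, -0.05], "yaw": -0.57, "fingers": 0.6},
    {"delta_pos": [-0.6, -0.17, -0.05], "yaw": -0.76, "fingers": 0.6},
    {"delta_pos": [-0.75, -0.22, -0.05], "yaw": -0.95, "fingers": 0.6},
    {"delta_pos": [-0.758, -0.222, -0.05], "yaw": -1, "fingers": 0.6},
    {"delta_pos": [-0.758, -0.222, -0.05], "yaw": -1, "fingers": 0.6}
  ]
}}

```text
clock: 9.6
eef_pos: [0.525, -0.2061, 0.2471]
tool_rot: [0.204, 0.979, 0.016, -0.013]
ft_force: [0.6, 0.1, 0.2]
grip_width: 0.0512
grasp_force: 0.0
```

Request:
{"fn": "jog_arm", "kwargs": {
  "deltas": [
    {"delta_pos": [0, 0, 0], "yaw": -0.18, "fingers": 0.6},
    {"delta_pos": [0, 0, 0], "yaw": -0.36, "fingers": 0.6},
    {"delta_pos": [0, 0, 0], "yaw": -0.54, "fingers": 0.6},
    {"delta_pos": [0, 0, 0], "yaw": -0.72, "fingers": 0.6},
    {"delta_pos": [0, 0, 0], "yaw": -0.74, "fingers": 0.6},
    {"delta_pos": [0, 0, 0], "yaw": -0.74, "fingers": 0.6}
  ]
}}

```text
clock: 10.2
eef_pos: [0.5254, -0.2038, 0.2489]
tool_rot: [-0.086, 0.996, 0.018, -0.007]
ft_force: [-0.0, -0.5, 0.0]
grip_width: 0.051
grasp_force: 0.0
```

```bash
python3 - <<'E'
from h import *
o=bot.get_obs(); print(np.round(o['joint_pos'],3),R.from_quat(o['tool_rot']).as_matrix()[:,2].round(3))
# refine cap / probe axis from both cameras by triangulating orange cap (top0/side0 px)
import numpy as np
c=cap('side'); t=cap('top')
def line(c,u):
    a=ray(c,u,0.)[0];b=ray(c,u,.3)[0]; return a,(b-a)/np.linalg.norm(b-a)
a,d=line(c,[349.5,224.1]); b,e=line(t,[400.2,192.6])
s=np.linalg.lstsq(np.c_[d,-e],b-a,rcond=None)[0]; p,q=a+d*s[0],b+e*s[1]; print('cap tri',(p+q)/2,np.linalg.norm(p-q))
ax=np.array([-np.sin(np.radians(25))*np.cos(.17),-np.sin(np.radians(25))*np.sin(.17),np.cos(np.radians(25))])
cap_=(p+q)/2; print('grip+8',cap_-ax*.027)
# black body points, side camera
w=pts(c); i=c['image'].astype(int); m=np.zeros(w.shape[:2],bool); m[210:260,335:380]=1; m&=(w[...,2]>.1)&(i.max(-1)<60)
P=w[m]; k=cv2.fitLine(P.astype(np.float32),cv2.DIST_HUBER,0,.01,.01).ravel(); print(m.sum(),k)
E
```

```text
[-0.385  0.387  0.254  1.466  0.027 -0.557] [-0.016  0.036 -0.999]
cap tri [ 0.51663859 -0.2110748   0.16015087] 0.008092300631344607
grip+8 [ 0.52788479 -0.20914432  0.13568056]
326 [-0.45845845 -0.01509088  0.8885877   0.52701473 -0.21792917  0.13406743]
```

```bash
python3 - <<'E'
from h import *
plan([.5247,-.2076,.1165],189.7)
E
```

```text
pos [ 0.5254 -0.2045  0.2491] xang -170.09 -> delta [-1.000e-04 -2.620e-02  4.414e-01] yaw 0.005
```

Request:
{"fn": "jog_arm", "kwargs": {
  "deltas": [
    {"delta_pos": [0, -0.026, 0.12], "yaw": 0, "fingers": 0.6},
    {"delta_pos": [0, -0.026, 0.24], "yaw": 0, "fingers": 0.6},
    {"delta_pos": [0, -0.026, 0.34], "yaw": 0, "fingers": 0.6},
    {"delta_pos": [0, -0.026, 0.41], "yaw": 0, "fingers": 0.6},
    {"delta_pos": [0, -0.026, 0.44], "yaw": 0, "fingers": 0.6},
    {"delta_pos": [0, -0.026, 0.44], "yaw": 0, "fingers": 0.6}
  ]
}}

```text
clock: 10.9
eef_pos: [0.5238, -0.2081, 0.1159]
tool_rot: [-0.087, 0.996, 0.019, -0.007]
ft_force: [0.1, -0.4, 1.5]
grip_width: 0.0515
grasp_force: 0.0
```

Request:
{"fn": "jog_arm", "kwargs": {
  "deltas": [
    {"delta_pos": [0, 0, 0], "yaw": 0, "fingers": 0.4},
    {"delta_pos": [0, 0, 0], "yaw": 0, "fingers": 0.3},
    {"delta_pos": [0, 0, 0], "yaw": 0, "fingers": 0.2},
    {"delta_pos": [0, 0, 0], "yaw": 0, "fingers": 0.1},
    {"delta_pos": [0, 0, 0], "yaw": 0, "fingers": 0.1},
    {"delta_pos": [0, 0, 0], "yaw": 0, "fingers": 0.1}
  ]
}}

```text
clock: 11.5
eef_pos: [0.5258, -0.209, 0.1189]
tool_rot: [-0.087, 0.996, 0.017, -0.005]
ft_force: [-0.5, 1.1, 5.9]
grip_width: 0.0232
grasp_force: 59.2
```

```bash
python3 - <<'E'
from h import *
ax=np.array([-np.sin(np.radians(25))*np.cos(.171),-np.sin(np.radians(25))*np.sin(.171),np.cos(np.radians(25))])
o=bot.get_obs(); print(o['ft_torque'])
plan(o['eef_pos']+ax*.12)
E
```

```text
[0.12969384 0.07090515 0.03380755]
pos [ 0.5258 -0.209   0.1189] xang -169.99 -> delta [ 0.1712  0.0134 -0.3613] yaw 0
```

Request:
{"fn": "jog_arm", "kwargs": {
  "deltas": [
    {"delta_pos": [0.014, 0.001, -0.03], "yaw": 0, "fingers": 0.1},
    {"delta_pos": [0.036, 0.003, -0.075], "yaw": 0, "fingers": 0.1},
    {"delta_pos": [0.057, 0.004, -0.12], "yaw": 0, "fingers": 0.1},
    {"delta_pos": [0.085, 0.007, -0.18], "yaw": 0, "fingers": 0.1},
    {"delta_pos": [0.114, 0.009, -0.24], "yaw": 0, "fingers": 0.1},
    {"delta_pos": [0.142, 0.011, -0.3], "yaw": 0, "fingers": 0.1},
    {"delta_pos": [0.171, 0.013, -0.36], "yaw": 0, "fingers": 0.1},
    {"delta_pos": [0.171, 0.013, -0.36], "yaw": 0, "fingers": 0.1},
    {"delta_pos": [0.171, 0.013, -0.36], "yaw": 0, "fingers": 0.1}
  ]
}}

```text
clock: 12.4
eef_pos: [0.4745, -0.2177, 0.2257]
tool_rot: [-0.087, 0.996, 0.018, -0.006]
ft_force: [-0.1, 0.0, -3.6]
grip_width: 0.0234
grasp_force: 59.1
```

```bash
cat > ang.py <<'E'
from h import *
# probe axis from side cam: points below the fingers near the tool, black body + nose
o=bot.get_obs(); T=o['eef_pos']; c=cap('side'); w=pts(c); i=c['image'].astype(int)
Rm=cv2.Rodrigues(c['rvec'].astype(float))[0]
r=w-T; m=(np.hypot(r[...,0],r[...,1])<.08)&(r[...,2]<-.012)&(r[...,2]>-.105)&(w[...,2]>.075)
P=w[m]; print('n',m.sum(),'eef',T.round(4))
for lo in np.arange(-.10,-.01,.01):
    q=P[(P[:,2]-T[2]>=lo)&(P[:,2]-T[2]<lo+.01)]
    if len(q)>3: print(round(lo+.005,3),len(q),(np.median(q,0)-T).round(4))
if len(P)>20: 
    k=cv2.fitLine(P.astype(np.float32),cv2.DIST_HUBER,0,.01,.01).ravel(); k=k*np.sign(k[2]); print('axis',k[:3],'tilt',np.degrees(np.arccos(k[2])))
v,u=np.nonzero(m); 
if len(u): print('px box',u.min(),u.max(),v.min(),v.max())
E
python3 ang.py
```

```text
n 313 eef [ 0.4745 -0.2177  0.2257]
-0.085 4 [ 0.047   0.0094 -0.0816]
-0.075 15 [ 0.0402  0.0049 -0.0733]
-0.065 32 [ 0.04    0.0025 -0.0658]
-0.055 34 [ 0.0303 -0.0037 -0.0538]
-0.045 58 [ 0.0305 -0.0044 -0.0458]
-0.035 60 [ 0.0257 -0.0054 -0.0356]
-0.025 58 [ 0.0192 -0.0073 -0.0249]
-0.015 52 [ 0.0168 -0.0082 -0.0163]
axis [-0.45188347 -0.1811735   0.8734858 ] tilt 29.133722
px box 331 355 205 230
```

The probe is out and gripped, still leaning 25°. I'll turn it upright by pushing its steel nose against the fixed bench block's side edge, away from the insulator, strap and reference block.

```bash
python3 - <<'E'
from h import *
c=ld('side'); o=bot.get_obs(); T=o['eef_pos']; w=pts(c); r=w-T
m=(np.hypot(r[...,0],r[...,1])<.08)&(r[...,2]<-.06)&(r[...,2]>-.12)&(w[...,2]>.08)
P=r[m]; print('low',np.sort(P[:,2])[:8].round(4),P[np.argsort(P[:,2])[:4]].round(4))
d=plan([.4116,.1686,.235],199.1)
E
```

```text
low [-0.1196 -0.1191 -0.1189 -0.1188 -0.1187 -0.1182 -0.1163 -0.0822] [[ 0.0748  0.0262 -0.1196]
 [ 0.0762 -0.0022 -0.1191]
 [ 0.0725  0.0258 -0.1189]
 [ 0.075  -0.0056 -0.1188]]
pos [ 0.4744 -0.2174  0.2249] xang -170.01 -> delta [-0.0167  1.3039  0.0154] yaw -0.202
```

Request:
{"fn": "jog_arm", "kwargs": {
  "deltas": [
    {"delta_pos": [-0.002, 0.08, 0], "yaw": 0, "fingers": 0.1},
    {"delta_pos": [-0.004, 0.22, 0], "yaw": -0.05, "fingers": 0.1},
    {"delta_pos": [-0.006, 0.36, 0], "yaw": -0.1, "fingers": 0.1},
    {"delta_pos": [-0.01, 0.5, 0], "yaw": -0.15, "fingers": 0.1},
    {"delta_pos": [-0.01, 0.64, 0], "yaw": -0.2, "fingers": 0.1},
    {"delta_pos": [-0.01, 0.75, 0], "yaw": -0.2, "fingers": 0.1},
    {"delta_pos": [-0.01, 0.82, 0], "yaw": -0.2, "fingers": 0.1},
    {"delta_pos": [-0.01, 0.82, 0], "yaw": -0.2, "fingers": 0.1}
  ]
}}

```text
clock: 13.25
eef_pos: [0.4341, 0.0274, 0.2336]
tool_rot: [-0.167, 0.986, 0.019, -0.006]
ft_force: [-0.1, -0.8, -2.7]
grip_width: 0.0232
grasp_force: 59.5
```

```bash
python3 - <<'E'
from h import *
plan([.4113,.1693,.225],199.1)
plan([.4113,.1693,.107],199.1)
E
```

```text
pos [0.4341 0.0274 0.2336] xang -160.73 -> delta [-0.0844  0.47    0.0468] yaw 0.004
pos [0.4341 0.0274 0.2336] xang -160.73 -> delta [-0.0866  0.4545  0.4398] yaw 0.004
```

Request:
{"fn": "jog_arm", "kwargs": {
  "deltas": [
    {"delta_pos": [-0.04, 0.14, 0.02], "yaw": 0, "fingers": 0.1},
    {"delta_pos": [-0.08, 0.28, 0.04], "yaw": 0, "fingers": 0.1},
    {"delta_pos": [-0.084, 0.4, 0.05], "yaw": 0, "fingers": 0.1},
    {"delta_pos": [-0.086, 0.455, 0.1], "yaw": 0, "fingers": 0.1},
    {"delta_pos": [-0.087, 0.455, 0.2], "yaw": 0, "fingers": 0.1},
    {"delta_pos": [-0.087, 0.455, 0.3], "yaw": 0, "fingers": 0.1},
    {"delta_pos": [-0.087, 0.455, 0.4], "yaw": 0, "fingers": 0.1},
    {"delta_pos": [-0.087, 0.455, 0.435], "yaw": 0, "fingers": 0.1},
    {"delta_pos": [-0.087, 0.455, 0.435], "yaw": 0, "fingers": 0.1},
    {"delta_pos": [-0.087, 0.455, 0.435], "yaw": 0, "fingers": 0.1}
  ]
}}

```text
clock: 14.25
eef_pos: [0.4145, 0.167, 0.11]
tool_rot: [-0.165, 0.986, 0.018, -0.004]
ft_force: [-0.9, -0.0, -2.2]
grip_width: 0.0233
grasp_force: 59.9
```

```bash
python3 - <<'E'
from h import *
plan([.4113,.1693,.107],199.1)
plan([.4652,.1879,.107],199.1)
E
```

```text
pos [0.4145 0.167  0.11  ] xang -161.03 -> delta [0.0075 0.0103 0.0106] yaw -0.003
pos [0.4145 0.167  0.11  ] xang -161.03 -> delta [-0.1826  0.0106  0.0101] yaw -0.003
```

Request:
{"fn": "jog_arm", "kwargs": {
  "deltas": [
    {"delta_pos": [-0.02, 0.005, 0.008], "yaw": 0, "fingers": 0.1},
    {"delta_pos": [-0.04, 0.01, 0.009], "yaw": 0, "fingers": 0.1},
    {"delta_pos": [-0.06, 0.01, 0.009], "yaw": 0, "fingers": 0.1},
    {"delta_pos": [-0.08, 0.01, 0.009], "yaw": 0, "fingers": 0.1},
    {"delta_pos": [-0.1, 0.01, 0.009], "yaw": 0, "fingers": 0.1},
    {"delta_pos": [-0.12, 0.01, 0.009], "yaw": 0, "fingers": 0.1}
  ]
}}

```text
clock: 14.85
eef_pos: [0.4439, 0.1809, 0.1066]
tool_rot: [-0.165, 0.986, 0.018, -0.008]
ft_force: [-7.7, -2.8, 2.5]
grip_width: 0.0232
grasp_force: 60.3
```

```bash
cat > ang2.py <<'E'
from h import *
# probe angle by image: exact 2D silhouettes hard; use depth points near tool plane
import sys
o=bot.get_obs(); T=o['eef_pos']; n=np.array([.945,.326,0]); d=np.array([-.3274,.9449,0])
print('eef',T.round(4),'F',o['ft_force'])
for cam in sys.argv[1:]:
    c=cap(cam); w=pts(c); r=w-T; X=r@n; Y=r@d; Z=r[...,2]
    m=(abs(Y)<.025)&(abs(X)<.075)&(Z>-.13)&(Z<.06)&(w[...,2]>.02)
    for lo in np.arange(-.10,-.005,.01):
        k=m&(Z>=lo)&(Z<lo+.01)
        if k.sum()>3: print(cam,round(lo+.005,3),k.sum(),'X med/min/max',np.round([np.median(X[k]),X[k].min(),X[k].max()],4),'Y',np.round([np.median(Y[k]),Y[k].min()],4))
E
python3 ang2.py side
```

```text
eef [0.4439 0.1809 0.1066] F [-7.70820636 -2.82246122  2.54600185]
side -0.085 14 X med/min/max [0.0293 0.015  0.0308] Y [-0.0023 -0.0247]
side -0.075 36 X med/min/max [0.0276 0.0134 0.0313] Y [-0.0045 -0.0247]
side -0.065 54 X med/min/max [0.0342 0.0058 0.0416] Y [-0.0077 -0.0246]
side -0.055 161 X med/min/max [0.051  0.0019 0.0747] Y [-0.0032 -0.0249]
side -0.045 38 X med/min/max [ 0.0119 -0.0006  0.065 ] Y [-0.0093 -0.0129]
side -0.035 31 X med/min/max [ 0.0082 -0.0024  0.0211] Y [-0.0094 -0.0139]
side -0.025 39 X med/min/max [ 0.0026 -0.0056  0.0192] Y [-0.0102 -0.0135]
side -0.015 37 X med/min/max [-0.0005 -0.0084  0.0168] Y [-0.0093 -0.014 ]
side -0.005 29 X med/min/max [-0.0012 -0.0106  0.0155] Y [-0.0101 -0.0152]
```

Request:
{"fn": "jog_arm", "kwargs": {
  "deltas": [
    {"delta_pos": [-0.02, 0, 0], "yaw": 0, "fingers": 0.1},
    {"delta_pos": [-0.04, 0, 0], "yaw": 0, "fingers": 0.1},
    {"delta_pos": [-0.055, 0, 0], "yaw": 0, "fingers": 0.1},
    {"delta_pos": [-0.065, 0, 0], "yaw": 0, "fingers": 0.1},
    {"delta_pos": [-0.065, 0, 0], "yaw": 0, "fingers": 0.1}
  ]
}}

```text
clock: 15.4
eef_pos: [0.4632, 0.1876, 0.1064]
tool_rot: [-0.165, 0.986, 0.018, -0.007]
ft_force: [-5.2, -2.0, -0.9]
grip_width: 0.0231
grasp_force: 60.3
```

```bash
python3 ang2.py side
```

```text
eef [0.4632 0.1876 0.1064] F [-5.21999599 -1.96257056 -0.9101712 ]
side -0.085 17 X med/min/max [ 0.0071 -0.0054  0.0109] Y [-0.0056 -0.0226]
side -0.075 32 X med/min/max [ 0.0067 -0.0062  0.0116] Y [-0.0038 -0.0245]
side -0.065 49 X med/min/max [ 0.0108 -0.0111  0.021 ] Y [-0.0099 -0.0248]
side -0.055 206 X med/min/max [ 0.0367 -0.0146  0.0706] Y [-0.0034 -0.0249]
side -0.045 38 X med/min/max [-0.0033 -0.0146  0.0649] Y [-0.0087 -0.0182]
side -0.035 37 X med/min/max [-0.0054 -0.0154  0.0105] Y [-0.0073 -0.0141]
side -0.025 39 X med/min/max [-0.0076 -0.0154  0.0078] Y [-0.0098 -0.0154]
side -0.015 34 X med/min/max [-0.0067 -0.0161  0.0072] Y [-0.0089 -0.0144]
side -0.005 36 X med/min/max [-0.0134 -0.0173  0.0068] Y [-0.0098 -0.0153]
```

Request:
{"fn": "jog_arm", "kwargs": {
  "deltas": [
    {"delta_pos": [-0.006, 0, 0], "yaw": 0, "fingers": 0.1},
    {"delta_pos": [-0.012, 0, 0], "yaw": 0, "fingers": 0.1},
    {"delta_pos": [-0.012, 0, 0], "yaw": 0, "fingers": 0.1},
    {"delta_pos": [0.03, 0, 0], "yaw": 0, "fingers": 0.1},
    {"delta_pos": [0.07, 0, 0], "yaw": 0, "fingers": 0.1},
    {"delta_pos": [0.07, 0, -0.1], "yaw": 0, "fingers": 0.1},
    {"delta_pos": [0.07, 0, -0.25], "yaw": 0, "fingers": 0.1},
    {"delta_pos": [0.07, 0, -0.4], "yaw": 0, "fingers": 0.1},
    {"delta_pos": [0.07, 0, -0.45], "yaw": 0, "fingers": 0.1},
    {"delta_pos": [0.07, 0, -0.45], "yaw": 0, "fingers": 0.1}
  ]
}}

```text
clock: 16.45
eef_pos: [0.4502, 0.1777, 0.2458]
tool_rot: [-0.165, 0.986, 0.019, -0.0]
ft_force: [0.4, 0.1, -2.4]
grip_width: 0.023
grasp_force: 60.3
```

```bash
cat > ang3.py <<'E'
from h import *
# silhouette fit: project a probe model (grip g, direction a) and compare outline mid-line in side image rows
o=bot.get_obs(); T=o['eef_pos']; c=cap('side'); w=pts(c); r=w-T
Rm=cv2.Rodrigues(c['rvec'].astype(float))[0]; t=c['tvec'].ravel()
zc=(Rm@(T)+t)[2]
# foreground by depth close to tool
m=(abs(c['range_z']-zc)<.06)&(r[...,2]<-.012)&(r[...,2]>-.12)&(np.hypot(r[...,0],r[...,1])<.06)
rows=np.nonzero(m.any(1))[0]; L=[]
for v in rows:
    u=np.nonzero(m[v])[0]; L.append((v,u.min(),u.max(),(u.min()+u.max())/2))
L=np.array(L); print(L[:, :3].astype(int).tolist())
proj=lambda p:cv2.projectPoints(np.float64(p).reshape(-1,1,3),c['rvec'].astype(float),t.astype(float),np.array([[c['fx'],0,c['cx']],[0,c['fy'],c['cy']],[0,0,1]],float),None)[0].reshape(-1,2)
g=T+[0,0,.019]
print('TCP px',proj(T),'upright tip px',proj(g-[0,0,.113]),'mid',proj(g-[0,0,.05]))
E
python3 ang2.py side; python3 ang3.py
```

```text
eef [0.4502 0.1777 0.2458] F [ 0.42697889  0.12221276 -2.39642232]
side -0.085 9 X med/min/max [-0.0017 -0.0053  0.0037] Y [-0.0016 -0.0056]
side -0.075 21 X med/min/max [-0.0044 -0.0083  0.0046] Y [-0.0022 -0.0093]
side -0.065 21 X med/min/max [-0.0048 -0.0123  0.0075] Y [-0.0059 -0.0119]
side -0.055 43 X med/min/max [-0.007  -0.0145  0.0091] Y [-0.0085 -0.0133]
side -0.045 45 X med/min/max [-0.0058 -0.0151  0.0081] Y [-0.0088 -0.0138]
side -0.035 40 X med/min/max [-0.0101 -0.0162  0.0099] Y [-0.009  -0.0148]
side -0.025 43 X med/min/max [-0.0073 -0.0165  0.0081] Y [-0.0101 -0.0157]
side -0.015 48 X med/min/max [-0.0106 -0.0175  0.0083] Y [-0.0097 -0.0149]
side -0.005 43 X med/min/max [-0.0107 -0.0173  0.007 ] Y [-0.0098 -0.0149]
[[118, 274, 285], [119, 274, 285], [120, 274, 285], [121, 274, 285], [122, 274, 285], [123, 275, 286], [124, 275, 286], [125, 275, 286], [126, 275, 286], [127, 275, 286], [128, 275, 286], [129, 275, 286], [130, 275, 286], [131, 276, 286], [132, 276, 287], [133, 276, 287], [134, 276, 287], [135, 276, 287], [136, 277, 286], [137, 278, 284], [138, 279, 284], [139, 279, 285], [140, 279, 285], [141, 279, 285], [142, 280, 285], [143, 280, 283], [144, 281, 284], [145, 282, 284], [146, 282, 283]]
TCP px [[280.58338624 112.07598869]] upright tip px [[283.04183158 146.61292407]] mid [[281.41609217 123.77407708]]
```

```bash
cat > spot.py <<'E'
from h import *
for n in('top','side'):
    c=ld(n); w=pts(c); z=w[...,2]; i=c['image'].astype(int)
    m=(abs(w[...,0]-.48)<.035)&(abs(w[...,1]-.272)<.035)&(z>.061)&(z<.073)
    v,u=np.nonzero(m); 
    if len(u)<10: print(n,'none'); continue
    q=ray(c,np.c_[u,v],.067)[:,:2]; (cx,cy),r=cv2.minEnclosingCircle((q*1000).astype(np.float32)); 
    dark=m&(i.max(-1)<150); vd,ud=np.nonzero(dark)
    print(n,len(u),'centroid',q.mean(0).round(4),'circle',round(cx,1),round(cy,1),round(r,1),'ring px',len(ud), ray(c,[ud.mean(),vd.mean()],.067)[0].round(4) if len(ud) else '')
E
python3 spot.py; python3 - <<'E'
from h import *
c=ld('side'); print('tip',ray(c,[282.7,146.0],.152)[0])
o=bot.get_obs(); print(np.round(o['joint_pos'],2),o['eef_pos'])
E
```

```text
top 188 centroid [0.4811 0.2703] circle 481.2 270.1 20.2 ring px 46 [0.4796 0.2691 0.067 ]
side 105 centroid [0.4781 0.2667] circle 477.0 264.8 27.9 ring px 11 [0.4776 0.256  0.067 ]
tip [0.44783045 0.17545275 0.152     ]
[ 0.35  0.2  -0.02  1.35  0.04  0.02] [0.44767451 0.17673952 0.24158769]
```

```bash
python3 - <<'E'
from h import *
plan([.480,.271,.185])
c=ld('side'); w=pts(c); i=c['image'].astype(int)
m=(w[...,2]>.1)&(i[...,0]>150)&(i[...,2]<110)&(i[...,1]<160)&(w[...,0]>.4)&(w[...,1]>.2); P=w[m]; print('can',len(P),P.min(0),P.max(0))
E
```

```text
pos [0.4477 0.1767 0.2416] xang -161.0 -> delta [-0.2046  0.2546  0.198 ] yaw 0
can 68 [0.56610001 0.37005718 0.10055275] [0.63452363 2.26339156 0.16599025]
```

Oil can is well clear (x>0.566, y>0.37).

Request:
{"fn": "jog_arm", "kwargs": {
  "deltas": [
    {"delta_pos": [-0.07, 0.08, 0], "yaw": 0, "fingers": 0.1},
    {"delta_pos": [-0.14, 0.16, 0], "yaw": 0, "fingers": 0.1},
    {"delta_pos": [-0.2, 0.24, 0], "yaw": 0, "fingers": 0.1},
    {"delta_pos": [-0.205, 0.255, 0.06], "yaw": 0, "fingers": 0.1},
    {"delta_pos": [-0.205, 0.255, 0.13], "yaw": 0, "fingers": 0.1},
    {"delta_pos": [-0.205, 0.255, 0.18], "yaw": 0, "fingers": 0.1},
    {"delta_pos": [-0.205, 0.255, 0.195], "yaw": 0, "fingers": 0.1},
    {"delta_pos": [-0.205, 0.255, 0.195], "yaw": 0, "fingers": 0.1},
    {"delta_pos": [-0.205, 0.255, 0.195], "yaw": 0, "fingers": 0.1},
    {"delta_pos": [-0.205, 0.255, 0.195], "yaw": 0, "fingers": 0.1},
    {"delta_pos": [-0.205, 0.255, 0.195], "yaw": 0, "fingers": 0.1}
  ]
}}

```text
clock: 17.65
eef_pos: [0.4803, 0.2711, 0.1869]
tool_rot: [-0.165, 0.986, 0.019, -0.004]
ft_force: [0.9, -0.1, -2.3]
grip_width: 0.0232
grasp_force: 60.1
```

```bash
cat > tip.py <<'E'
from h import *
o=bot.get_obs(); T=o['eef_pos']; c=cap('side'); w=pts(c); r=w-T
# probe pixels: near tool, above the block top
m=(np.hypot(r[...,0],r[...,1])<.025)&(r[...,2]<-.012)&(w[...,2]>.0735)
rows=np.nonzero(m.any(1))[0]; L=[(int(v),int(np.nonzero(m[v])[0].min()),int(np.nonzero(m[v])[0].max())) for v in rows]; print(L)
print('eef',T.round(4),'F',np.round(o['ft_force'],2))
i=c['image'].astype(int).mean(-1).astype(int); v0=L[-1][0]; u0=(L[-1][1]+L[-1][2])//2
print(u0-12); print(i[v0-6:v0+16,u0-12:u0+13])
E
python3 tip.py
```

```text
[(122, 281, 282), (123, 282, 292), (124, 282, 292), (125, 282, 292), (126, 282, 292), (127, 282, 292), (128, 282, 292), (129, 282, 292), (130, 282, 293), (131, 283, 293), (132, 283, 293), (133, 283, 293), (134, 283, 293), (135, 283, 293), (136, 283, 293), (137, 283, 293), (138, 283, 293), (139, 284, 293), (140, 285, 291), (141, 286, 291), (142, 286, 291), (143, 286, 291), (144, 287, 291), (145, 287, 291), (146, 288, 290), (147, 288, 290), (148, 289, 290)]
eef [0.4803 0.2711 0.1869] F [ 0.89 -0.07 -2.26]
277
[[ 84  88  88  87  85  83  82  81  84 106 128 139 137 147 131  85  88  91
   91  87  85  86  90  92  91]
 [149  61  88  87  86  84  83  81  81 107 143 151 152 144 131  87  87  89
   91  88  85  85  87  93  93]
 [187 207 103  84  86  84  85  82  82  99 141 148 150 143 133  91  87  88
   90  89  87  83  86  91  92]
 [190 204 176 126  80  83  85  82  81  93 142 148 151 144 140  86  88  90
   90  90  88  85  83  89  92]
 [189 189 191 183 161  77  81  82  80  84 101 141 149 125 104  87  87  89
   90  91  90  87  83  85  90]
 [188 189 189 190 190 206  98  79  80  82  83 130 153 136  81 
[... 1023 characters left out ...]
47 167 151 252 248 247 248 251 104 202
  250 252 134  88  90  90  88]
 [212 191 188 187 188 188 223 249 249 187 100 161 208 207 190 165 137 245
  250 229 103  86  89  90  88]
 [130 209 192 191 189 188 171 205 245 246 238 236 197 198 237 235 241 252
  214 150 138 153  69  88  88]
 [ 72 122 193 194 191 191 146 138 172 205 216 233 224 224 232 221 188 191
  146 119 152 192 174 105  84]
 [ 74  69 110 160 197 194 148 125 134 148 157 172 180 177 169 160 142 139
  130 120 133 196 197 179 127]
 [ 80  76  69  95 149 215 168 125 138 147 150 152 152 150 149 148 145 141
  130 119 139 193 192 193 183]
 [ 87  68  77  75  87 134 209 153 135 145 146 149 150 149 151 148 143 137
  128 147 182 192 191 191 192]]
```

Tip end at pixel (289.7,149.3), ring centre at (290.0,157.5), so the tip is laterally aligned and 22–26 mm above the face. I'll lower it, checking force for contact.

Request:
{"fn": "jog_arm", "kwargs": {
  "deltas": [
    {"delta_pos": [0, 0, 0.03], "yaw": 0, "fingers": 0.1},
    {"delta_pos": [0, 0, 0.05], "yaw": 0, "fingers": 0.1},
    {"delta_pos": [0, 0, 0.06], "yaw": 0, "fingers": 0.1},
    {"delta_pos": [0, 0, 0.06], "yaw": 0, "fingers": 0.1},
    {"delta_pos": [0, 0, 0.06], "yaw": 0, "fingers": 0.1}
  ]
}}

```text
clock: 18.2
eef_pos: [0.4794, 0.2715, 0.1678]
tool_rot: [-0.165, 0.986, 0.018, -0.005]
ft_force: [0.6, -0.8, -3.2]
grip_width: 0.0238
grasp_force: 60.1
```

```bash
python3 tip.py
```

```text
[(129, 282, 292), (130, 282, 292), (131, 282, 292), (132, 282, 292), (133, 282, 292), (134, 282, 292), (135, 282, 292), (136, 283, 292), (137, 283, 293), (138, 283, 293), (139, 283, 293), (140, 283, 293), (141, 283, 293), (142, 283, 293), (143, 283, 293), (144, 283, 293), (145, 284, 293), (146, 285, 292), (147, 286, 291), (148, 286, 291), (149, 286, 291), (150, 287, 291), (151, 287, 291), (152, 288, 290), (153, 288, 290), (154, 288, 290)]
eef [0.4794 0.2715 0.1678] F [ 0.6  -0.77 -3.19]
277
[[188 189 188 189 190 203 176 123  79 103 126 132 140 139 129  89  91  91
   90  90  89  89  87  82  84]
 [188 189 188 189 189 189 192 181 157  99 142 151 153 144 130  92  91  91
   91  90  92  90  87  84  80]
 [188 188 188 188 189 188 189 191 189 139 137 148 151 143 133  92  91  91
   92  91  91  90  87  84  87]
 [188 188 188 188 189 189 188 191 191 141 133 145 152 143 132  69  93  92
   92  91  91  90  89  86  99]
 [187 189 190 188 188 189 188 190 190 179 168 141 150 139  93  78  90  91
   91  92  91  90  89  86  97]
 [188 188 189 188 188 188 189 189 189 189 187 143 148 136  90  76  81  85
   89
[... 1006 characters left out ...]
35 146 148 150 150 150 151 148 143 138
  127 148 183 192 191 191 193]
 [ 90  82  83  78  75  73 120 191 173 151 149 146 150 150 148 154 154 158
  179 185 192 190 190 190 191]
 [ 85  94  87  86  86  74  68 114 166 190 187 156 162 164 163 184 184 185
  192 191 190 189 189 190 190]
 [ 50  75  95  90  89  81  76  71 102 152 218 188 188 187 186 192 191 191
  190 190 190 190 190 191 191]
 [ 30  43  69  94  90  88  71  75  73  90 135 215 195 192 192 192 191 191
  190 190 190 190 189 189 190]
 [ 29  31  39  65  93  91  86  84  97  73  73 122 199 196 193 191 192 191
  191 191 190 190 190 190 190]
 [ 31  31  30  35  61  88  93  90  74  80  75  67 116 188 197 193 192 192
  192 191 192 190 191 190 190]]
```

Geometry and image agree: the tip is about 6.8 mm above the face and within about 3 mm of the centre. Going down to a light contact.

Request:
{"fn": "jog_arm", "kwargs": {
  "deltas": [
    {"delta_pos": [0, 0, 0.008], "yaw": 0, "fingers": 0.1},
    {"delta_pos": [0, 0, 0.016], "yaw": 0, "fingers": 0.1},
    {"delta_pos": [0, 0, 0.024], "yaw": 0, "fingers": 0.1},
    {"delta_pos": [0, 0, 0.03], "yaw": 0, "fingers": 0.1},
    {"delta_pos": [0, 0, 0.03], "yaw": 0, "fingers": 0.1},
    {"delta_pos": [0, 0, 0.03], "yaw": 0, "fingers": 0.1}
  ]
}}

```text
clock: 18.85
eef_pos: [0.4798, 0.272, 0.1597]
tool_rot: [-0.165, 0.986, 0.019, -0.004]
ft_force: [-0.9, -1.6, 3.4]
grip_width: 0.0234
grasp_force: 60.7
```

```bash
python3 tip.py
```

```text
[(132, 282, 292), (133, 282, 292), (134, 282, 292), (135, 282, 292), (136, 283, 292), (137, 283, 293), (138, 283, 293), (139, 283, 293), (140, 283, 293), (141, 283, 293), (142, 283, 293), (143, 283, 293), (144, 283, 293), (145, 284, 293), (146, 284, 293), (147, 284, 294), (148, 285, 293), (149, 286, 291), (150, 287, 291), (151, 287, 291), (152, 287, 292), (153, 287, 292), (154, 287, 291), (155, 289, 290)]
eef [0.4798 0.272  0.1597] F [-0.9  -1.61  3.39]
277
[[188 189 189 188 189 189 193 180 132  19  15  16  14  13  61  85  84  87
   92  91  92  90  86  83  81]
 [188 188 189 188 190 189 190 193 188 129  28  63 100 132 125  92  92  92
   92  90  91  91  87  84  88]
 [188 187 189 188 188 189 189 190 194 164 117 135 147 151 136  93  91  92
   93  92  92  89  88  86 100]
 [188 189 189 189 188 188 188 190 190 166 132 146 153 146 134  95  88  91
   92  91  91  90  90  87  98]
 [188 188 189 189 188 189 189 189 189 184 133 145 151 143 130  94  80  86
   88  91  91  91  91  88  96]
 [189 189 188 188 189 189 188 188 186 188 171 141 149 143 195 163 208 117
   79  86  89  90  90  89  92]
 [188 18
[... 972 characters left out ...]
73 151 149 148 149 150 148 153 153 157
  179 184 192 191 190 190 191]
 [ 85  95  88  86  87  75  67 115 166 190 187 156 163 163 163 186 184 186
  192 192 191 190 190 190 190]
 [ 50  74  94  89  89  82  77  70 101 152 218 187 187 187 187 193 191 191
  191 190 190 190 190 191 191]
 [ 30  44  71  94  90  88  71  76  74  88 135 214 195 193 191 191 192 190
  190 190 191 190 189 190 191]
 [ 30  30  39  66  92  91  86  85  98  74  73 122 200 196 193 192 192 191
  191 191 190 189 190 190 190]
 [ 31  30  29  35  60  87  92  89  75  79  74  67 115 187 197 193 192 192
  191 191 191 192 190 190 190]
 [ 31  31  31  30  32  55  85  95  84  88  80  74  70 112 153 217 194 193
  192 192 191 192 192 191 191]]
```

Contact is made at about 6 N, and the block hasn't moved. The tip looks about 3 mm past the centre, away from the camera, so I'll work out a small correction.

```bash
python3 - <<'E'
from h import *
c=ld('side'); Rm=cv2.Rodrigues(c['rvec'].astype(float))[0]; o=bot.get_obs(); T=o['eef_pos']
cam=-Rm.T@c['tvec'].ravel(); h=cam-T; print('elev',np.degrees(np.arctan2(h[2],np.hypot(*h[:2])))); h[2]=0; h/=np.linalg.norm(h)
M=R.from_quat(o['tool_rot']).as_matrix(); right=Rm[0].copy(); right[2]=0; right/=np.linalg.norm(right)
s=h*.003+right*.001; print('world shift',s,'tool',(M.T@s/.3).round(4),'up8',(M.T@np.array([0,0,.008])/.3).round(4))
print('contact ray',ray(c,[289.4,156.2],.067)[0],'ring',ray(c,[290.0,157.2],.067)[0])
E
```

```text
elev 23.951829726807485
world shift [ 0.00051605 -0.00320288  0.        ] tool [ 0.0018 -0.0106 -0.0004] up8 [ 0.      0.001  -0.0266]
contact ray [0.47896424 0.27825492 0.067     ] ring [0.47949619 0.27179632 0.067     ]
```

Request:
{"fn": "jog_arm", "kwargs": {
  "deltas": [
    {"delta_pos": [0, 0, -0.015], "yaw": 0, "fingers": 0.1},
    {"delta_pos": [0, 0, -0.03], "yaw": 0, "fingers": 0.1},
    {"delta_pos": [0, 0, -0.03], "yaw": 0, "fingers": 0.1},
    {"delta_pos": [0.002, -0.014, -0.03], "yaw": 0, "fingers": 0.1},
    {"delta_pos": [0.002, -0.014, -0.03], "yaw": 0, "fingers": 0.1},
    {"delta_pos": [0.002, -0.014, -0.03], "yaw": 0, "fingers": 0.1},
    {"delta_pos": [0.002, -0.014, -0.02], "yaw": 0, "fingers": 0.1},
    {"delta_pos": [0.002, -0.014, -0.012], "yaw": 0, "fingers": 0.1},
    {"delta_pos": [0.002, -0.014, -0.005], "yaw": 0, "fingers": 0.1},
    {"delta_pos": [0.002, -0.014, 0], "yaw": 0, "fingers": 0.1},
    {"delta_pos": [0.002, -0.014, 0.002], "yaw": 0, "fingers": 0.1},
    {"delta_pos": [0.002, -0.014, 0.002], "yaw": 0, "fingers": 0.1}
  ]
}}

```text
clock: 20.1
eef_pos: [0.4805, 0.2678, 0.1588]
tool_rot: [-0.165, 0.986, 0.019, -0.004]
ft_force: [-0.8, -0.5, 3.0]
grip_width: 0.0233
grasp_force: 60.8
```

Request:
{"fn": "jog_arm", "kwargs": {
  "deltas": [
    {"delta_pos": [0, 0, 0], "yaw": 0, "fingers": 0.1},
    {"delta_pos": [0, 0, 0], "yaw": 0, "fingers": 0.1},
    {"delta_pos": [0, 0, 0], "yaw": 0, "fingers": 0.1}
  ]
}}

```text
clock: 20.4
eef_pos: [0.4804, 0.2678, 0.1585]
tool_rot: [-0.165, 0.986, 0.019, -0.004]
ft_force: [0.3, 0.5, 4.4]
grip_width: 0.0234
grasp_force: 60.8
```

```bash
python3 tip.py; python3 ang2.py side | tail -9
```

```text
[(133, 283, 293), (134, 283, 293), (135, 283, 293), (136, 283, 293), (137, 283, 293), (138, 283, 293), (139, 283, 293), (140, 283, 293), (141, 284, 293), (142, 284, 294), (143, 284, 294), (144, 284, 294), (145, 284, 294), (146, 284, 294), (147, 284, 294), (148, 284, 294), (149, 285, 294), (150, 287, 292), (151, 287, 292), (152, 287, 292), (153, 287, 292), (154, 287, 292), (155, 288, 291), (156, 290, 290)]
eef [0.4804 0.2678 0.1585] F [0.3  0.47 4.38]
278
[[188 189 188 188 188 190 194 178  78  10  16  15  16  65  44  82  85  93
   91  90  90  87  85  89 111]
 [187 189 188 188 188 189 190 195 179  79  32  65 135 133 104  92  93  93
   91  91  90  90  86  99 106]
 [189 188 188 189 189 189 189 191 195 133 125 138 154 144 121  88  91  92
   92  91  91  89  87  97 105]
 [189 190 189 188 189 189 188 188 191 139 140 150 150 140 123  83  87  89
   90  91  91  91  87  96 106]
 [188 189 189 188 188 188 188 188 189 166 136 147 148 140 121 171 119  80
   85  89  90  91  89  92 107]
 [188 188 189 189 188 187 186 220 245 160 139 143 146 142 133 216 247 244
  159  85  89  90  89  92 107]
 [189 188 1
[... 1644 characters left out ...]
192 191 191 192 191 191]]
side -0.085 54 X med/min/max [-0.0039 -0.0242  0.0148] Y [-0.0019 -0.0191]
side -0.075 17 X med/min/max [-0.0036 -0.0081  0.007 ] Y [-0.002  -0.0088]
side -0.065 19 X med/min/max [-0.0059 -0.0139  0.0071] Y [-0.0051 -0.0101]
side -0.055 32 X med/min/max [-0.007  -0.0152  0.0075] Y [-0.0079 -0.0142]
side -0.045 37 X med/min/max [-0.0066 -0.0164  0.0104] Y [-0.0084 -0.0143]
side -0.035 39 X med/min/max [-0.009  -0.0154  0.0065] Y [-0.0078 -0.0128]
side -0.025 33 X med/min/max [-0.008  -0.0159  0.008 ] Y [-0.0083 -0.014 ]
side -0.015 34 X med/min/max [-0.0083 -0.0181  0.0086] Y [-0.0087 -0.0143]
side -0.005 34 X med/min/max [-0.0115 -0.0173  0.0084] Y [-0.0097 -0.0145]
```

The tip end is now at (290,157), on the ring centre (290,157.2). The press is about 7 N, the probe is about 3° off vertical, and everything is still. Handing in.

```bash
python3 -c "
from workcell import bot
print(bot.job_done())"
```

```text
the job is handed in; nothing more can be done
None
```

The job is handed in at about 20 s of the 54 s, though no verdict came back: the reference block sits flat near the bar's middle line, and the gripped probe, about 3° off upright, presses the ring's centre at about 7 N by my last readings.

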